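Crate up the glaze jars from the slanted rack

ROBOT

A 6-joint arm with a two-finger parallel gripper is mounted at the origin on the work surface. World frame = base frame: x ahead of the robot, y to its left, z up, the work surface at z = 0. Lengths are in mm, angles in rad, forces in N, time in s.
With the tool pointing down it reaches from about 425 to 950 mm from the base axis. Payload 3.5 kg.
Tool frame: the origin (TCP) lies on the centre line of the jaws, within the pads' length; the fingertips stand 11 mm ahead of it and the grasp point (between the pads) lies 8 mm behind it; z points along the fingers, y is the direction in which the jaws open and shut (so a half turn about z gives the same grasp; the last joint's range is limited). The gripper opens to 85 mm and grips with 20 to 120 N. Pads are 22 mm wide; open, the fingers measure 114 mm over their backs; the gripper's body (76 mm by 85 mm) begins 54 mm behind the grasp point. The pads swing forward as they close: fully open they stand 13 mm farther back than shut.
Start: joints at [-1.331, 0.286, 1.577, -0, 1.279, -0.15], TCP at [256.524, -624.341, 242.325] pointing down, gripper open.
Joint ranges: [-2.77, 2.77], [-0.9, 2.22], [0.21, 2.48], [-1.53, 4.67], [0.24, 2.81], [-2.84, 2.84]. Speed limits (rad/s): [2.79, 2.79, 3.14, 3.14, 3.14, 3.14].

INTERFACE

Orientations are given as a rotation vector (axis times angle).
In Python, from station import monitor, grab_frame, ctrl, masks_of, place_of gives the robot as it stands.
- The arm moves only by the tool play_rows, never from a script. Its argument "targets" is a list of rows, each an object with "offset": the shift along the tool's x, y, z in m, a list of three; "rot": the turn, a rotation vector about the tool's x, y, z in rad, a list of three; "gripper": the opening, from 0 (shut) to 1 (fully open). In form: [{"offset": [dx, dy, dz], "rot": [ax, ay, az], "gripper": gripper}, ...]. A call has 1 to 8 rows; each row is the pose to reach, as a shift and turn from the pose commanded when the call began, along the tool's axes at that moment; what a row does not reach only later rows make up. A row lasts 1/12 s, in which the tool goes at most 41.7 mm and 7.16 degrees, less where a joint would pass 70% of its speed; a pose out of reach is approached as far as the arm can. A call with a gripper value outside its range is refused whole. The fingers move at their own pace and stop on an object; "grip_force" is the grip in N (left out, the last holds). Time passes only in rows, so rows that repeat a pose let the fingers close. It gives the time, the measured TCP pose, the force and the opening at its end, in the units of the state.
- monitor.get_obs(): the state, without advancing time (a new reading comes with each control period).
- grab_frame(name): name is "scene" or "top" or "wrist"; returns a dict with "image" (384x512x3 uint8, red, green, blue), "fx", "fy", "cx", "cy" (pixels), "T" (4x4, takes a point from camera to world coordinates). Camera axes: x right, y up, looking along -z (the intrinsics and any distortion apply to the point x, -y, -z); pixel columns grow to the right and rows downward; lengths in mm; the calibration is good to about 2 mm. A picture is of the moment at which its call begins. There is no depth.
- ctrl.job_done(): hands the job in, once; it reports no verdict.
Trained networks look in the newest picture that a camera, given by its name, has taken for a name from the list of things; names that differ only in an ending like _2 or _b are one class to them, and where a whole thing is asked for, a point or a joint stands for the part that bears it (a point fixed in the world has none). Each returns a list of dicts, best first, with "confidence" (0 to 1); they miss things now and then, are a little off and sometimes report something else, mostly with a low value. They report only what shows in the picture. A call takes as long as a camera call. They do not tell look-alikes from the thing itself.
- masks_of(thing, camera): "region" (384x512 bool, what is visible of it) and "box" ([centre column, centre row, width, height] in pixels, round what is visible of it).
- place_of(thing, camera): "uv" ([column, row] in pixels: a listed point, or the origin of a listed thing).
The state is a dict: "time_s": time; "joints": joint angles; "qd": joint speeds; "effort": joint torques, N m; "tcp_pos": TCP position; "tcp_rot": TCP orientation; "wrist_force": force on the tool from outside, world axes, zero at the start; "wrist_torque": the same for the moment, N m; "grip_width": opening from 0.0 (shut) to 1.0 (fully open).
Only numpy, scipy, OpenCV 4.12 (cv2) and the standard library are available. Lean on these libraries where they do the work, as an engineer would, in place of code of your own. Each camera call takes 0.05 s, during which the arm holds its last target. There are 200 camera calls.

TASK

Take the two tall jars out of the slanted rack and set each one gently down, upright, in an empty cell of the divided wooden crate, one jar per cell. Do not drop them in. Leave the short tin in the rack, the containers already in the crate, the white tub and the terracotta heart where they are.

Things in the scene. Friction and masses are not known exactly. Their poses are not given: they have to be found in the camera images.
- jar_a: tall screw-top jar, white plastic with paper label and black cap, 44 mm diameter, 112 mm tall (cap: top 20 mm, 41 mm diameter; straight-sided 44 mm body up to 88 mm). Stands in a pocket of the slanted rack, leaning 25 degrees. Origin: centre of its underside; z runs along its axis towards the cap. About 0.18 kg
- jar_b: tall screw-top jar, white plastic with paper label and black cap, 44 mm diameter, 112 mm tall (cap: top 20 mm, 41 mm diameter; straight-sided 44 mm body up to 88 mm). Stands in a pocket of the slanted rack, leaning 25 degrees. Origin: centre of its underside; z runs along its axis towards the cap. About 0.18 kg. Identical to jar_a
- short_tin: plain short metal tin, 44 mm diameter, 60 mm tall, leaning in the third pocket of the slanted rack; it stays there. Origin: centre of its underside; z along its axis towards its lid
- rack: fixed plywood rack, 267 mm along y; 3 pockets along y, 85 mm apart, 52 mm wide, 54 mm deep. Pocket floors tilt 25 degrees: things lean, tops to the rack's -x side (the robot), against the front wall, and come out along that axis. Along it from the floor: front wall 55 mm, blocks between pockets 40 mm, back wall 35 mm. Origin: on the table; middle pocket floor's centre at (50, 0, 85) mm; z up
- crate: open wooden crate, fixed, 162 x 240 x 50 mm (x, y, z), 2 (along x) by 3 (along y) square cells of 72 mm inside, 78 mm between centres; walls and dividers 6 mm thick, tops 50 mm above the table, floor 6 mm thick. Three cells are taken, three are empty and have a cork liner. Origin: centre of its underside, on the table; z up
- liner_a: square cork liner, 68 x 68 x 4 mm, fixed on the floor of an empty cell of the crate. Only the three empty cells have one. Origin: centre of its underside, 6 mm above the table, in the middle of the cell; its axes are parallel to the crate's
- liner_b: square cork liner, 68 x 68 x 4 mm, fixed on the floor of an empty cell of the crate. Only the three empty cells have one. Origin: centre of its underside, 6 mm above the table, in the middle of the cell; its axes are parallel to the crate's
- liner_c: square cork liner, 68 x 68 x 4 mm, fixed on the floor of an empty cell of the crate. Only the three empty cells have one. Origin: centre of its underside, 6 mm above the table, in the middle of the cell; its axes are parallel to the crate's
- stock_a: tall jar like jar_a, 44 mm diameter, 112 mm tall, already upright in a cell of the crate. Origin: centre of its underside
- stock_b: shorter, wider screw-top jar, 52 mm diameter, 80 mm tall, already in a cell of the crate. Origin: centre of its underside
- stock_c: plain metal tin, 50 mm diameter, 70 mm tall, already in a cell of the crate. Origin: centre of its underside
- tub: open white plastic tub, 72 mm across its rim, 60 mm tall, on the table between rack and crate. Origin: centre of its underside
- heart: heart-shaped terracotta block, about 90 mm across, 35 mm tall, lying on the table between rack and crate. Origin: middle of its underside
There are look-alikes about, which are no part of the job. What is shaped like the stock_c but pink or turquoise is not meant.

How it is judged (in metres and radians):
At the end, for the whole second after the job is handed in: Both tall jars at rest in two different empty cells: within 22 mm of the liner's centre, underside less than 20 mm above the crate's underside, within 0.12 rad of upright. Crate stock upright within 0.2 rad; stock, short tin, tub and heart within 30 mm of their starts ((horizontal distance between jar_a and liner_a below 0.022 m or horizontal distance between jar_a and liner_b below 0.022 m or horizontal distance between jar_a and liner_c below 0.022 m) and z of each of jar_a, jar_b in the frame of crate below 0.02 m and angle between each of jar_a, jar_b's own z axis and vertical below 0.12 rad and linear speed of each of jar_a, jar_b below 0.03 m/s and (horizontal distance between jar_b and liner_a below 0.022 m or horizontal distance between jar_b and liner_b below 0.022 m or horizontal distance between jar_b and liner_c below 0.022 m) and horizontal distance between jar_a and jar_b above 0.045 m and angle between each of stock_a, stock_b, stock_c's own z axis and vertical below 0.2 rad and distance of each of stock_a, stock_b, stock_c, short_tin, tub, heart from where it was at the start of the episode below 0.03 m); the robot touches nothing.
It fails at once if a jar is dropped into the crate (its speed exceeds 0.6 m/s, a free fall of about 18 mm, while its underside is in the crate) ((horizontal distance between jar_a and crate below 0.15 m and z of jar_a in the frame of crate below 0.045 m and linear speed of jar_a above 0.6 m/s) or (horizontal distance between jar_b and crate below 0.15 m and z of jar_b in the frame of crate below 0.045 m and linear speed of jar_b above 0.6 m/s)).
It fails at once if a container already in the crate, the short tin, the tub or the heart is moved more than 40 mm (distance of any of stock_a, stock_b, stock_c, short_tin, tub, heart from where it was at the start of the episode above 0.04 m).
It also fails if it takes over 62 s, if anything falls off the work surface, if the arm or the gripper's body presses on something with over 40 N, if the wrist force passes 120 N, or if a joint passes its speed limit or range.

## Working session

There is one attempt and no reset: what is moved stays moved. The work goes in short steps, Python scripts to look and compute and a tool call to move; the robot and the scene stay as the last step left them, time stands still between calls to the robot, and variables do not carry over. Pictures are saved under pics/ and viewed, about 8 in all and at most 12, crops included, and the job is handed in when it is done.

Besides the shell and the picture viewer there is one more tool, called after "Call:" as name([rows], argument=value, ...), one row to a line, values as JSON. play_rows: Moves the arm, as the interface text tells. Its arguments: {"type":"object","properties":{"targets":{"type":"array"},"grip_force":{"type":"number"}},"required":["targets"]}

```bash
mkdir -p pics; ls
cat > h.py <<'E'
import numpy as np, cv2
from station import monitor, grab_frame, ctrl, masks_of, place_of
def ray(f,uv):
    d=np.array([(uv[0]-f["cx"])/f["fx"],-(uv[1]-f["cy"])/f["fy"],-1.0]); T=np.array(f["T"])
    return T[:3,3],T[:3,:3]@d
def at_z(f,uv,z):
    o,d=ray(f,uv); return o+d*(z-o[2])/d[2]
def proj(f,p):
    T=np.array(f["T"]); q=T[:3,:3].T@(np.asarray(p,float)-T[:3,3])
    return np.array([f["cx"]+f["fx"]*q[0]/-q[2], f["cy"]-f["fy"]*q[1]/-q[2]])
def tri(rs):
    A=0;b=0
    for o,d in rs:
        d=d/np.linalg.norm(d);P=np.eye(3)-np.outer(d,d);A=A+P;b=b+P@o
    return np.linalg.solve(A,b)
E
python3 - <<'E'
from h import *
o=monitor.get_obs();print(o)
ims=[]
for c in("scene","top"):
    f=grab_frame(c);ims.append(f["image"]);print(c,{k:v for k,v in f.items() if k!="image"})
    cv2.imwrite(f"pics/{c}0.png",f["image"][:,:,::-1])
    for t in("jar_a","short_tin","rack","crate","liner_a","stock_a","stock_b","stock_c","tub","heart"):
        print(c,t,[(np.round(p["uv"],1).tolist(),round(p["confidence"],2)) for p in place_of(t,c)])
E
```

```text
pics
{'time_s': 0.0, 'joints': array([-1.33098490e+00,  2.87184615e-01,  1.57817489e+00,  1.09263131e-05,
        1.27856946e+00, -1.50004305e-01]), 'qd': array([ 0.00134505, -0.00110848, -0.00056038, -0.00038901, -0.00101748,
        0.00011395]), 'effort': array([-8.47590900e-05, -4.05982769e+01, -2.92624515e+01, -1.44698020e-04,
        5.83354573e-03, -9.81108826e-06]), 'tcp_pos': array([ 256.38952329, -623.73785039,  240.93563965]), 'tcp_rot': array([-3.07981895e+00, -6.07994572e-01,  1.48211722e-04]), 'wrist_force': array([-0.58343536, -0.00660959,  0.60890187]), 'wrist_torque': array([-0.02065986, -0.00335056, -0.02464599]), 'grip_width': 1.000121942921115}
scene {'fx': 359.0396166007129, 'fy': 359.0396166007129, 'cx': 257.39226800917913, 'cy': 193.13691853797246, 'T': array([[ 5.63393257e-01, -5.42541656e-01,  6.23086342e-01,
         1.09124713e+03],
       [ 8.25879713e-01,  3.49201124e-01, -4.42697723e-01,
        -3.81781671e+02],
       [ 2.25995049e-02,  7.64007281e-01,  6.44811706e-01,
         6.60318542e+02],
       [ 0.00000000e+00,  0.00000000e+00,  0.00000000e+00,
[... 1307 characters left out ...]
ort_tin [([400.4, 163.3], 0.93)]
top rack [([356.5, 187.6], 0.9), ([131.2, 192.7], 0.71)]
top crate [([159.6, 208.2], 0.63), ([130.9, 191.4], 0.35)]
top liner_a [([132.0, 223.3], 0.95), ([131.4, 193.4], 0.83), ([163.2, 192.3], 0.78)]
top stock_a [([189.6, 226.4], 0.95), ([195.8, 191.1], 0.75), ([172.7, 276.8], 0.75), ([160.6, 226.4], 0.59), ([191.7, 145.3], 0.56)]
top stock_b [([189.6, 226.4], 0.95), ([195.8, 191.1], 0.75), ([172.7, 276.8], 0.75), ([160.6, 226.4], 0.59), ([191.7, 145.3], 0.56)]
top stock_c [([189.6, 226.4], 0.95), ([195.8, 191.1], 0.75), ([172.7, 276.8], 0.75), ([160.6, 226.4], 0.59), ([191.7, 145.3], 0.56)]
top tub [([189.2, 222.8], 0.25)]
top heart [([263.9, 167.6], 0.98)]
```

```bash
python3 - <<'E'
import cv2
t=cv2.imread("pics/top0.png");cv2.imwrite("pics/top1.png",cv2.resize(t[90:330,90:450],None,fx=2.2,fy=2.2,interpolation=3))
s=cv2.imread("pics/scene0.png");cv2.imwrite("pics/scene1.png",cv2.resize(s[90:340,80:410],None,fx=2.4,fy=2.4,interpolation=3))
E
python3 - <<'E'
from h import *
f=grab_frame("top")
for uv in [(132.0,223.3),(131.4,193.4),(163.2,192.3)]: print("liner",at_z(f,uv,6).round(1))
for uv in [(159.6,208.2)]: print("crate",at_z(f,uv,0).round(1))
print("rack",at_z(f,(356.5,187.6),0).round(1))
g=grab_frame("scene"); masks_of
for c in("top","scene"):
    f=grab_frame(c)
    for m in masks_of("rack",c)+masks_of("crate",c): print(c,np.round(m["box"]),round(m["confidence"],2))
print("rack tri",tri([ray(grab_frame("top"),(356.5,187.6)),ray(g,(172.7,267.5))]))
E
```

```text
liner [494.9 321.2   6. ]
liner [570.1 324.6   6. ]
liner [571.1 245.1   6. ]
crate [531.8 255.    0. ]
rack [ 572.8 -243.7    0. ]
top [158. 207. 105.  69.] 0.7
scene [171. 268. 136. 114.] 0.67
scene [322. 183.  91.  70.] 0.7
scene [233. 197.  29.  31.] 0.29
rack tri [ 571.68641512 -240.85171546    8.29128931]
```

View pics/top1.png

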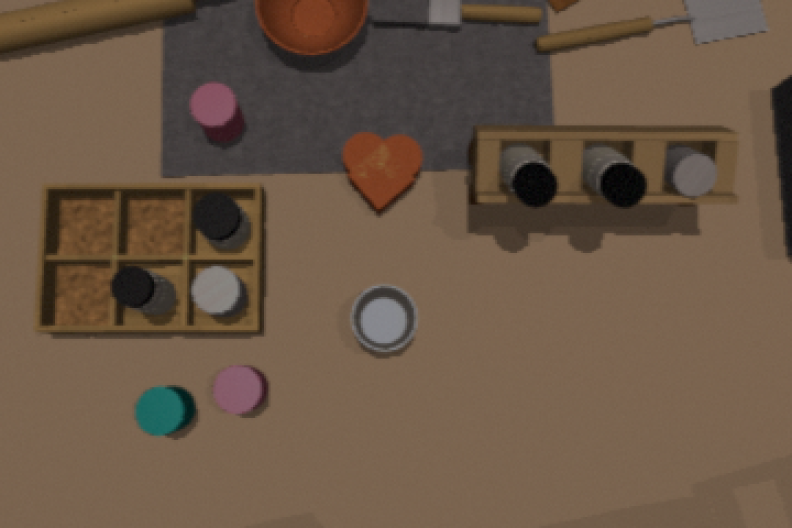

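View pics/scene1.png

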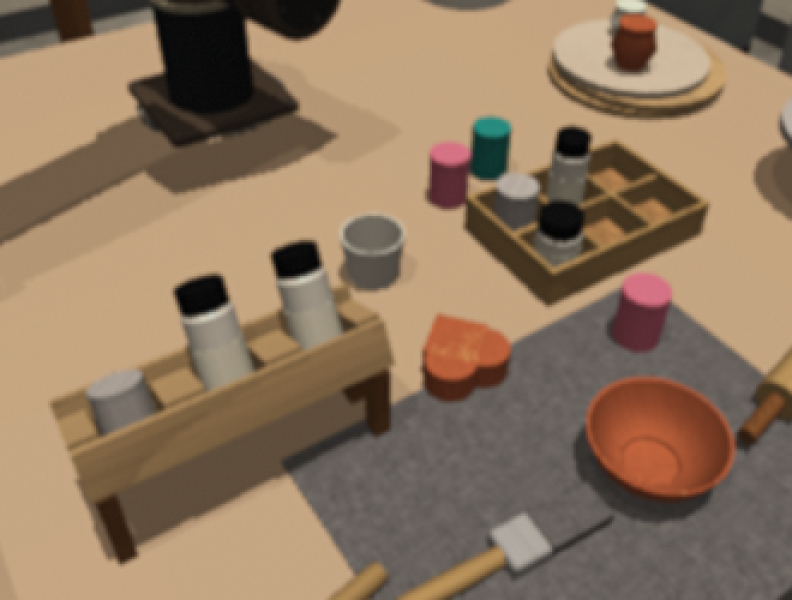

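The top view shows the rack on the right. Two black-capped jars sit in its left and middle pockets (full-frame pixels about (333,172) and (373,173)), with the bare short tin in the right one at (405,169). The crate is on the left. Its empty cork cells are at (131,193), (163,192) and (132,223), and the stock is at (189,189), (151,221) and (189,222). The pink and turquoise tins outside the crate, at (199,267), (164,277) and (188,140), are look-alikes.

Next I fit the jar and crate poses with the known geometry.

```bash
cat > fit.py <<'E'
from h import *
from scipy.optimize import least_squares
F={c:grab_frame(c) for c in("top","scene")}
th=np.radians(25); A=np.array([-np.sin(th),0,np.cos(th)])
def Rz(a): return np.array([[np.cos(a),-np.sin(a),0],[np.sin(a),np.cos(a),0],[0,0,1]])
def capc(f,base,a):
    u=np.cross(a,[0,1,0]);u/=np.linalg.norm(u);v=np.cross(a,u)
    P=[proj(f,base+a*s+20.5*(u*np.cos(t)+v*np.sin(t))) for s in(92,112) for t in np.arange(0,6.28,.2)]
    m=np.zeros((384*8,512*8),np.uint8);cv2.fillConvexPoly(m,cv2.convexHull((np.array(P)*8).astype(np.int32)),1)
    M=cv2.moments(m,True);return np.array([M["m10"]/M["m00"],M["m01"]/M["m00"]])/8
meas={}
for c,seeds in(("top",[(333,172),(373,173)]),("scene",[(80+297/2.4,90+260/2.4),(80+203/2.4,90+296/2.4)])):
    g=cv2.cvtColor(F[c]["image"],cv2.COLOR_RGB2GRAY)
    n,l,st,ce=cv2.connectedComponentsWithStats((g<38).astype(np.uint8))
    for i,s in enumerate(seeds):
        k=l[int(s[1]),int(s[0])];meas[c,i]=ce[k];print(c,i,k,st[k],ce[k].round(1))
def base(p,i): # i=0: +85, 1: middle
    R=Rz(p[2]);return np.array([p[0],p[1],0])+R@np.array([45.5,85*(1-i),82.9]),R@A
def res(p): 
    return np.concatenate([capc(F[c],*base(p,i))-meas[c,i] for c,i in meas])
s=least_squares(res,[550,-240,0],x_scale=[10,10,.1],diff_step=1e-3)
print("rack",s.x,"res px",s.fun.round(1))
for i in(0,1): print("jar base",base(s.x,i))
# independent triangulation of the caps
for i in(0,1): print("tri",tri([ray(F[c],meas[c,i]) for c in F]),"model cap c",base(s.x,i)[0]+102*base(s.x,i)[1])
# crate rim corners, top view
C=[np.array(q)/2.2+90 for q in [(45,186),(264,184),(262,333),(38,333)]]
W=[at_z(F["top"],q,50) for q in C];print("crate corners",np.round(W,1),"mean",np.mean(W,0))
im=F["top"]["image"].copy();im=cv2.resize(im,None,fx=5,fy=5,interpolation=cv2.INTER_CUBIC)
for i in(0,1):
    b,a=base(s.x,i)
    for sx in(0,112): cv2.circle(im,tuple((proj(F["top"],b+a*sx)*5+2).astype(int)),4,(255,0,0),-1)
cx,cy,yw=532,244.5,0.026
for q in[(81,120),(81,-120),(-81,-120),(-81,120),(78,39),(0,39)]:
    w=np.array([cx,cy,50])+Rz(yw)@np.array([*q,0]);cv2.circle(im,tuple((proj(F["top"],w)*5+2).astype(int)),4,(255,0,0),-1)
for q in[(39,78),(39,0),(-39,78)]:
  for dx in(-34,34):
   for dy in(-34,34):
    w=np.array([cx,cy,10])+Rz(yw)@np.array([q[0]+dx,q[1]+dy,0]);cv2.circle(im,tuple((proj(F["top"],w)*5+2).astype(int)),3,(0,255,255),-1)
cv2.imwrite("pics/ov.png",np.vstack([im[820:1230,480:1120],])[:,:,::-1])
cv2.imwrite("pics/ov2.png",np.vstack([im[700:950,1480:2150],])[:,:,::-1])
from scipy.spatial.transform import Rotation as Ro
print(Ro.from_rotvec(monitor.get_obs()["tcp_rot"]).as_matrix().round(3))
E
python3 fit.py
```

```text
top 0 50 [323 164  20  20 316] [332.6 173.7]
top 1 51 [363 164  21  21 326] [372.7 174. ]
scene 0 34 [194 191  19  14 200] [203.  197.8]
scene 1 35 [154 205  20  16 234] [163.5 212.7]Traceback (most recent call last):
  File "fit.py", line 21, in <module>
    s=least_squares(res,[550,-240,0],x_scale=[10,10,.1],diff_step=1e-3)
    return func(*args, **kwargs)
    result = trf(vector_fun.fun, vector_fun.jac, x0, f0, J0, lb, ub, ftol, xtol,
                 gtol, max_nfev, x_scale, loss_function, tr_solver,
                 tr_options.copy(), verbose, callback=callback_wrapped)
    return trf_no_bounds(
        fun, jac, x0, f0, J0, ftol, xtol, gtol, max_nfev, x_scale,
        loss_function, tr_solver, tr_options, verbose, callback=callback)
    f_new = fun(x_new)
    self._update_fun()
    ~~~~~~~~~~~~~~~~^^
    self.f = self.fun_wrapped(xp_copy(self.x))
             ~~~~~~~~~~~~~~~~^^^^^^^^^^^^^^^^^
    return np.atleast_1d(self.fun(x))
                         ~~~~~~~~^^^
    return self.f(x, *self.args, **self.kwargs)
           ~~~~~~^^^^^^^^^^^^^^^^^^^^^^^^^^^^^^
  File "fit.py", line 20, in res
    return np.concatenate([capc(F[c],*base(p,i))-meas[c,i] for c,i in meas])
                           ~~~~^^^^^^^^^^^^^^^^^
  File "fit.py", line 10, in capc
    M=cv2.moments(m,True);return np.array([M["m10"]/M["m00"],M["m01"]/M["m00"]])/8
                                           ~~~~~~~~^~~~~~~~~
ZeroDivisionError: float division by zero
```

```bash
python3 - <<'E'
s=open("fit.py").read()
a=s.index("    m=np.zeros");b=s.index("meas={}")
s=s[:a]+'    M=cv2.moments(cv2.convexHull(np.array(P,np.float32)));return np.array([M["m10"]/M["m00"],M["m01"]/M["m00"]])\n'+s[b:]
s=s.replace("R=Rz(p[2])","R=Rz(p[2]/1000)").replace("[550,-240,0],x_scale=[10,10,.1]","[550,-240,20]")
open("fit.py","w").write(s)
E
python3 fit.py
```

```text
top 0 48 [323 164  20  20 315] [332.6 173.7]
top 1 49 [363 164  21  21 328] [372.7 174. ]
scene 0 30 [194 191  19  14 200] [203.  197.8]
scene 1 31 [154 205  20  16 234] [163.5 212.7]
rack [ 569.10275161 -235.61012612  -27.70106551] res px [ 0.1 -0.   0.1 -0.1  0.  -0.1  0.1 -0.2]
jar base (array([ 616.93958498, -151.90297366,   82.9       ]), array([-0.42245612,  0.01170548,  0.90630779]))
jar base (array([ 614.58529553, -236.87036341,   82.9       ]), array([-0.42245612,  0.01170548,  0.90630779]))
tri [ 573.79330457 -150.85115776  174.7967683 ] model cap c [ 573.84906031 -150.7090148   175.34339428]
tri [ 571.3584686  -235.95519037  174.38977935] model cap c [ 571.49477086 -235.67640455  175.34339428]
crate corners [[610.  362.6  50. ]
 [606.8 122.5  50. ]
 [443.6 125.4  50. ]
 [449.5 364.6  50. ]] mean [527.48495027 243.78503718  50.        ]
[[ 0.925  0.38   0.   ]
 [ 0.38  -0.925 -0.   ]
 [ 0.     0.    -1.   ]]
```

View pics/ov.png

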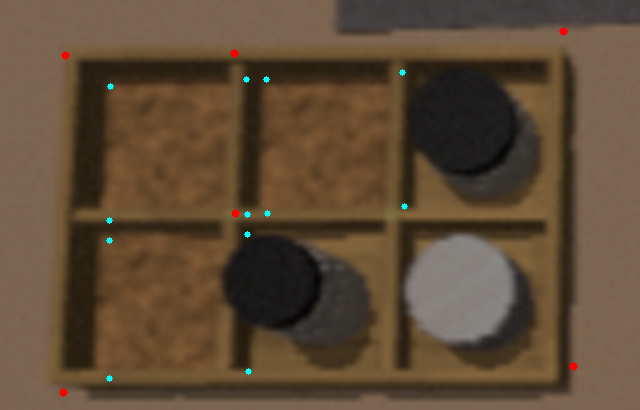

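View pics/ov2.png

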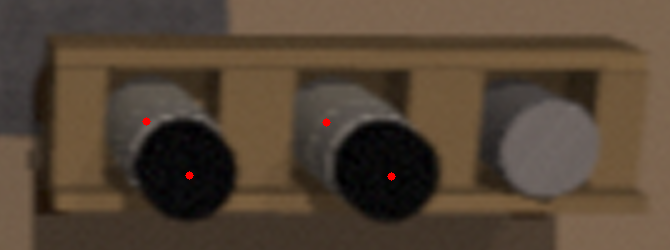

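The jar pose fits: residuals are at most 0.2 px, and the triangulated cap heights (174.6 mm) agree with the model (175.3 mm). The crate overlay shows my guessed yaw had the wrong sign. The rim corners give a centre of about (528.5, 244) and a yaw of about −0.017, which agrees with the liner detections to about 4 mm. The two cells I'll use are at (569.5, 322.5) and (492, 322).

```bash
cat > plan.py <<'E'
import sys,numpy as np
from station import monitor
from scipy.spatial.transform import Rotation as Ro
yw=-0.0277; ry=np.array([-np.sin(yw),np.cos(yw),0]); a=np.array([-0.42246,0.0117,0.90631])
def frame(z,y):
    z=z/np.linalg.norm(z);y=y-z*(y@z);y/=np.linalg.norm(y);return np.c_[np.cross(y,z),y,z]
RT=frame(-a,-ry)              # along the leaning jar
RD=frame(np.array([0,0,-1.]),np.array([-0.017,-1,0]))  # upright over crate
J=[np.array([616.9,-151.9,82.9]),np.array([614.6,-236.9,82.9])]
def go(p,R):
    o=monitor.get_obs();R0=Ro.from_rotvec(o["tcp_rot"]).as_matrix();p0=o["tcp_pos"]
    d=R0.T@(np.asarray(p)-p0)
    print("to",np.round(p,1),"offset m",(d/1000).round(4),"rot",Ro.from_matrix(R0.T@R).as_rotvec().round(4))
def st():
    o=monitor.get_obs();print({k:np.round(o[k],2) for k in("time_s","joints","tcp_pos","tcp_rot","wrist_force","grip_width")})
E
python3 - <<'E'
from plan import *
p=J[0]+190*a; go(p,RT); go((p+monitor.get_obs()["tcp_pos"])/2+[60,0,70],RT)
E
```

```text
to [ 536.6 -149.7  255.1] offset m [ 0.4395 -0.3326 -0.0128] rot [-0.091   0.4299  0.4108]
to [ 456.6 -387.   318.7] offset m [ 0.2752 -0.1435 -0.0764] rot [-0.091   0.4299  0.4108]
```

Call:
play_rows([
  {"offset": [0.275, -0.143, -0.076], "rot": [-0.091, 0.43, 0.411], "gripper": 1},
  {"offset": [0.275, -0.143, -0.076], "rot": [-0.091, 0.43, 0.411], "gripper": 0.75},
  {"offset": [0.275, -0.143, -0.076], "rot": [-0.091, 0.43, 0.411], "gripper": 0.75},
  {"offset": [0.275, -0.143, -0.076], "rot": [-0.091, 0.43, 0.411], "gripper": 0.75},
  {"offset": [0.275, -0.143, -0.076], "rot": [-0.091, 0.43, 0.411], "gripper": 0.75},
  {"offset": [0.275, -0.143, -0.076], "rot": [-0.091, 0.43, 0.411], "gripper": 0.75},
  {"offset": [0.275, -0.143, -0.076], "rot": [-0.091, 0.43, 0.411], "gripper": 0.75},
  {"offset": [0.275, -0.143, -0.076], "rot": [-0.091, 0.43, 0.411], "gripper": 0.75},
])

```text
time_s: 2.42
tcp_pos: [458.0, -385.0, 319.9]
tcp_rot: [3.06, -0.041, 0.681]
wrist_force: [0.8, -0.4, -0.2]
grip_width: 0.752
```

```bash
python3 -c "
from plan import *
st();go(J[0]+190*a,RT)"
```

```text
{'time_s': np.float64(2.42), 'joints': array([-1.01, -0.09,  1.88,  0.4 ,  1.13,  0.45]), 'tcp_pos': array([ 457.96, -385.  ,  319.9 ]), 'tcp_rot': array([ 3.06, -0.04,  0.68]), 'wrist_force': array([ 0.84, -0.35, -0.23]), 'grip_width': np.float64(0.75)}
to [ 536.6 -149.7  255.1] offset m [ 0.0381 -0.2374  0.0892] rot [ 0.0001 -0.0018  0.0012]
```

Call:
play_rows([
  {"offset": [0.038, -0.237, 0.089], "rot": [0, 0, 0], "gripper": 0.75},
  {"offset": [0.038, -0.237, 0.089], "rot": [0, 0, 0], "gripper": 0.75},
  {"offset": [0.038, -0.237, 0.089], "rot": [0, 0, 0], "gripper": 0.75},
  {"offset": [0.038, -0.237, 0.089], "rot": [0, 0, 0], "gripper": 0.75},
  {"offset": [0.038, -0.237, 0.089], "rot": [0, 0, 0], "gripper": 0.75},
  {"offset": [0.038, -0.237, 0.089], "rot": [0, 0, 0], "gripper": 0.75},
  {"offset": [0.038, -0.237, 0.089], "rot": [0, 0, 0], "gripper": 0.75},
  {"offset": [0.038, -0.237, 0.089], "rot": [0, 0, 0], "gripper": 0.75},
])

```text
time_s: 3.08
tcp_pos: [535.1, -149.7, 252.7]
tcp_rot: [3.063, -0.036, 0.677]
wrist_force: [0.2, -0.1, 0.6]
grip_width: 0.749
```

```bash
python3 -c "
from plan import *
st();go(J[0]+60*a,RT)
from h import *
f=grab_frame('wrist');cv2.imwrite('pics/w1.png',f['image'][:,:,::-1])
print(proj(f,J[0]+112*a))"
```

```text
{'time_s': np.float64(3.08), 'joints': array([-0.55, -0.2 ,  2.1 ,  0.28,  0.88,  0.91]), 'tcp_pos': array([ 535.14, -149.69,  252.71]), 'tcp_rot': array([ 3.06, -0.04,  0.68]), 'wrist_force': array([ 0.21, -0.06,  0.6 ]), 'grip_width': np.float64(0.75)}
to [ 591.6 -151.2  137.3] offset m [0.0026 0.0003 0.1285] rot [-0.0028  0.0015  0.0039]
[254.05632988 201.99362758]
```

View pics/w1.png

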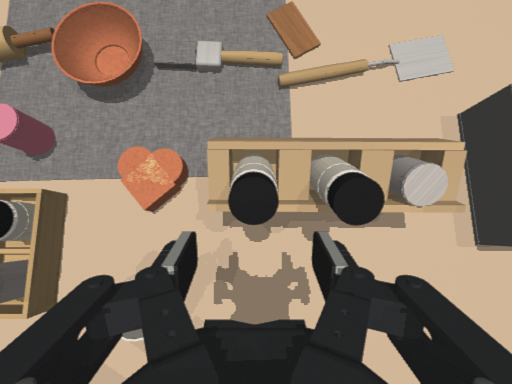

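The jar's cap is at about (253,197) in the wrist view. The predicted position was (254,202), and the fingers are centred at column 254. Moving in along the jar's axis.

Call:
play_rows([
  {"offset": [0.0026, 0, 0.03], "rot": [-0.003, 0.0015, 0.004], "gripper": 0.75},
  {"offset": [0.0026, 0, 0.06], "rot": [-0.003, 0.0015, 0.004], "gripper": 0.75},
  {"offset": [0.0026, 0, 0.085], "rot": [-0.003, 0.0015, 0.004], "gripper": 0.75},
  {"offset": [0.0026, 0, 0.105], "rot": [-0.003, 0.0015, 0.004], "gripper": 0.75},
  {"offset": [0.0026, 0, 0.12], "rot": [-0.003, 0.0015, 0.004], "gripper": 0.75},
  {"offset": [0.0026, 0, 0.1285], "rot": [-0.003, 0.0015, 0.004], "gripper": 0.75},
  {"offset": [0.0026, 0, 0.1285], "rot": [-0.003, 0.0015, 0.004], "gripper": 0.75},
])

```text
time_s: 3.72
tcp_pos: [600.1, -161.7, 154.2]
tcp_rot: [3.034, -0.048, 0.715]
wrist_force: [-22.4, 9.7, 40.0]
grip_width: 0.752
```

Call:
play_rows([
  {"offset": [0, 0, 0], "rot": [0, 0, 0], "gripper": 0.2},
  {"offset": [0, 0, 0], "rot": [0, 0, 0], "gripper": 0.2},
  {"offset": [0, 0, 0], "rot": [0, 0, 0], "gripper": 0.2},
  {"offset": [0, 0, 0], "rot": [0, 0, 0], "gripper": 0.2},
  {"offset": [0, 0, 0], "rot": [0, 0, 0], "gripper": 0.2},
  {"offset": [0, 0, 0], "rot": [0, 0, 0], "gripper": 0.2},
  {"offset": [0, 0, 0], "rot": [0, 0, 0], "gripper": 0.2},
  {"offset": [0, 0, 0], "rot": [0, 0, 0], "gripper": 0.2},
], grip_force=45)

```text
time_s: 4.38
tcp_pos: [601.8, -156.5, 157.7]
tcp_rot: [3.047, -0.054, 0.723]
wrist_force: [-14.7, 19.0, 51.3]
grip_width: 0.463
```

```bash
python3 -c "
from plan import *
st();go(J[0]+60*a,RT)"
```

```text
{'time_s': np.float64(4.38), 'joints': array([-0.49,  0.06,  2.05,  0.34,  0.64,  0.88]), 'tcp_pos': array([ 601.79, -156.48,  157.73]), 'tcp_rot': array([ 3.05, -0.05,  0.72]), 'wrist_force': array([-14.73,  18.97,  51.34]), 'grip_width': np.float64(0.46)}
to [ 591.6 -151.2  137.3] offset m [-0.0185 -0.0049  0.0136] rot [ 0.0049 -0.0296 -0.0069]
```

Contact came about 18 mm early. I'll look before doing anything else.

```bash
python3 -c "
from h import *
f=grab_frame('scene')
g=grab_frame('wrist')
a=cv2.resize(f['image'][150:310,100:300],None,fx=2.5,fy=2.5,interpolation=2);b=g['image'][40:384]
b=cv2.resize(b,(int(512*400/344*.58),400)) if 0 else cv2.resize(b[:, 130:400],(314,400))
cv2.imwrite('pics/c1.png',np.hstack([cv2.resize(a,(486,400)),b])[:,:,::-1])"
```

```text
(no output)
```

View pics/c1.png

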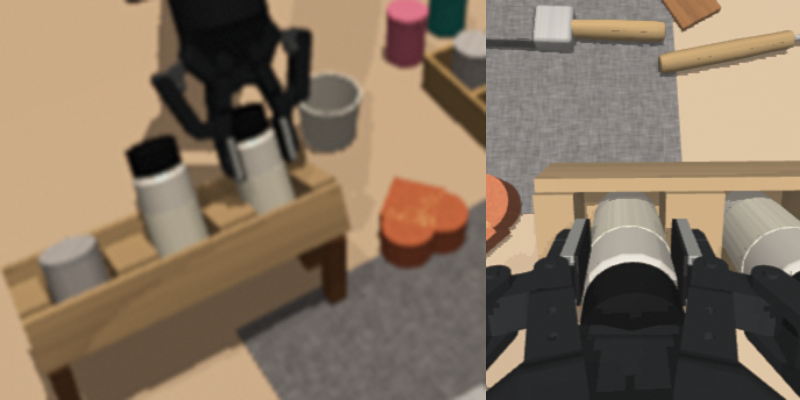

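Call:
play_rows([
  {"offset": [0, 0, 0], "rot": [0, 0, 0], "gripper": 0.6},
  {"offset": [0, 0, 0], "rot": [0, 0, 0], "gripper": 0.6},
  {"offset": [0, 0, -0.005], "rot": [0, 0, 0], "gripper": 0.6},
  {"offset": [0, 0, -0.01], "rot": [0, 0, 0], "gripper": 0.6},
  {"offset": [0, 0, -0.015], "rot": [0, 0, 0], "gripper": 0.6},
  {"offset": [0, 0, -0.015], "rot": [0, 0, 0], "gripper": 0.6},
])

```text
time_s: 4.98
tcp_pos: [585.1, -154.9, 152.2]
tcp_rot: [3.058, -0.052, 0.68]
wrist_force: [0.0, 0.2, 0.6]
grip_width: 0.599
```

```bash
python3 -c "
from plan import *
st();print(monitor.get_obs()['effort'].round(1));go(J[0]+60*a,RT)"
```

```text
{'time_s': np.float64(4.98), 'joints': array([-0.5 ,  0.04,  2.08,  0.32,  0.65,  0.88]), 'tcp_pos': array([ 585.09, -154.87,  152.2 ]), 'tcp_rot': array([ 3.06, -0.05,  0.68]), 'wrist_force': array([0.05, 0.18, 0.56]), 'grip_width': np.float64(0.6)}
[ -0.  -28.2 -26.1   0.3  -0.6   0. ]
to [ 591.6 -151.2  137.3] offset m [-0.0006 -0.0039  0.0162] rot [ 0.0037 -0.0016 -0.0053]
```

Call:
play_rows([
  {"offset": [-0.0005, -0.0039, 0.0], "rot": [0.0037, -0.0016, -0.005], "gripper": 0.62},
  {"offset": [-0.0005, -0.0039, 0.002], "rot": [0.0037, -0.0016, -0.005], "gripper": 0.62},
  {"offset": [-0.0005, -0.0039, 0.004], "rot": [0.0037, -0.0016, -0.005], "gripper": 0.62},
  {"offset": [-0.0005, -0.0039, 0.004], "rot": [0.0037, -0.0016, -0.005], "gripper": 0.62},
])

```text
time_s: 5.32
tcp_pos: [586.6, -149.8, 147.1]
tcp_rot: [3.063, -0.041, 0.677]
wrist_force: [-0.4, -0.2, -1.1]
grip_width: 0.615
```

```bash
python3 -c "
from plan import *
st();go(J[0]+60*a,RT)
from h import *
f=grab_frame('top');g=grab_frame('scene')
for n,F in(('top',f),('sc',g)):
  im=cv2.resize(F['image'],None,fx=4,fy=4,interpolation=2)
  for s in (0,88,92,112):
    u=np.cross(a,[0,1,0]);v=np.cross(a,u)
    for k in (0,1):
      P=[(proj(F,J[k]+a*s+(20.5 if s>90 else 22)*(u*np.cos(t)+v*np.sin(t)))*4+1.5).astype(int) for t in np.arange(0,6.3,.2)]
      cv2.polylines(im,[np.array(P)],False,(255,0,0) if s else (0,255,0),1)
  if n=='top': A=im[520:860,1200:1600]
  else: A2=im[660:1000,580:980]
cv2.imwrite('pics/c2.png',np.hstack([A,A2])[:,:,::-1])
"
```

```text
{'time_s': np.float64(5.32), 'joints': array([-0.49,  0.05,  2.08,  0.32,  0.65,  0.88]), 'tcp_pos': array([ 586.57, -149.82,  147.11]), 'tcp_rot': array([ 3.06, -0.04,  0.68]), 'wrist_force': array([-0.42, -0.19, -1.1 ]), 'grip_width': np.float64(0.61)}
to [ 591.6 -151.2  137.3] offset m [0.0004 0.0013 0.011 ] rot [-0.0015  0.0015  0.0008]
```

View pics/c2.png

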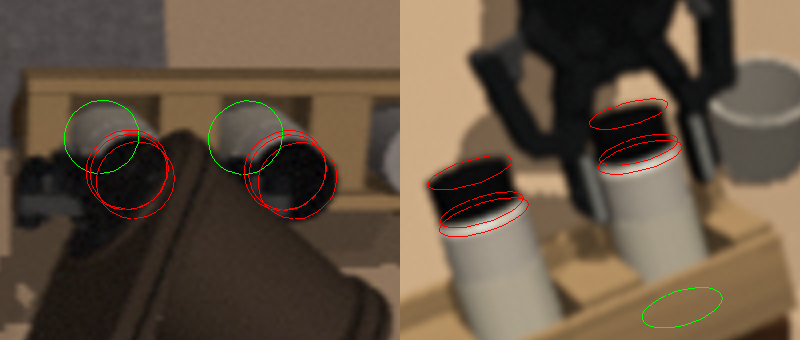

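At s≈71 there is no contact, the jars haven't moved, and the palm sits about 10 mm above the cap. So the earlier contact was the palm on the cap, and I'll grasp a little higher than planned, at s≈69.

Call:
play_rows([
  {"offset": [0, 0.001, 0.002], "rot": [0, 0, 0], "gripper": 0.62},
  {"offset": [0, 0.001, 0.002], "rot": [0, 0, 0], "gripper": 0.3},
  {"offset": [0, 0.001, 0.002], "rot": [0, 0, 0], "gripper": 0.3},
  {"offset": [0, 0.001, 0.002], "rot": [0, 0, 0], "gripper": 0.3},
  {"offset": [0, 0.001, 0.002], "rot": [0, 0, 0], "gripper": 0.3},
  {"offset": [0, 0.001, 0.002], "rot": [0, 0, 0], "gripper": 0.3},
], grip_force=40)

```text
time_s: 5.92
tcp_pos: [587.6, -151.3, 146.3]
tcp_rot: [3.061, -0.041, 0.679]
wrist_force: [-0.1, -1.5, -0.6]
grip_width: 0.501
```

```bash
python3 -c "
from plan import *
st();go(J[0]+60*a,RT)"
```

```text
{'time_s': np.float64(5.92), 'joints': array([-0.5 ,  0.05,  2.07,  0.32,  0.64,  0.88]), 'tcp_pos': array([ 587.6 , -151.29,  146.26]), 'tcp_rot': array([ 3.06, -0.04,  0.68]), 'wrist_force': array([-0.14, -1.51, -0.6 ]), 'grip_width': np.float64(0.5)}
to [ 591.6 -151.2  137.3] offset m [-0.0002 -0.0002  0.0098] rot [-0.0005  0.0001  0.0008]
```

Call:
play_rows([
  {"offset": [0, 0, -0.005], "rot": [0, 0, 0], "gripper": 0.3},
  {"offset": [0, 0, -0.015], "rot": [0, 0, 0], "gripper": 0.3},
  {"offset": [0, 0, -0.03], "rot": [0, 0, 0], "gripper": 0.3},
  {"offset": [0, 0, -0.05], "rot": [0, 0, 0], "gripper": 0.3},
  {"offset": [0, 0, -0.075], "rot": [0, 0, 0], "gripper": 0.3},
  {"offset": [0, 0, -0.1], "rot": [0, 0, 0], "gripper": 0.3},
  {"offset": [0, 0, -0.12], "rot": [0, 0, 0], "gripper": 0.3},
  {"offset": [0, 0, -0.12], "rot": [0, 0, 0], "gripper": 0.3},
], grip_force=60)

```text
time_s: 6.58
tcp_pos: [537.3, -150.5, 260.6]
tcp_rot: [3.056, -0.04, 0.688]
wrist_force: [0.7, -0.6, -0.8]
grip_width: 0.495
```

```bash
python3 -c "
from plan import *
st();go([500,90,290],RD);go([569.5,322.5,250],RD)
from h import *
g=grab_frame('scene');cv2.imwrite('pics/c3.png',cv2.resize(g['image'][100:290,100:350],None,fx=2.4,fy=2.4)[:,:,::-1])"
```

```text
{'time_s': np.float64(6.58), 'joints': array([-0.55, -0.2 ,  2.09,  0.28,  0.88,  0.91]), 'tcp_pos': array([ 537.32, -150.46,  260.6 ]), 'tcp_rot': array([ 3.06, -0.04,  0.69]), 'wrist_force': array([ 0.67, -0.65, -0.78]), 'grip_width': np.float64(0.49)}
to [500  90 290] offset m [-0.0265 -0.2393 -0.0461] rot [ 0.0057 -0.4428 -0.0088]
to [569.5 322.5 250. ] offset m [ 0.0138 -0.4737  0.0164] rot [ 0.0057 -0.4428 -0.0088]
```

View pics/c3.png

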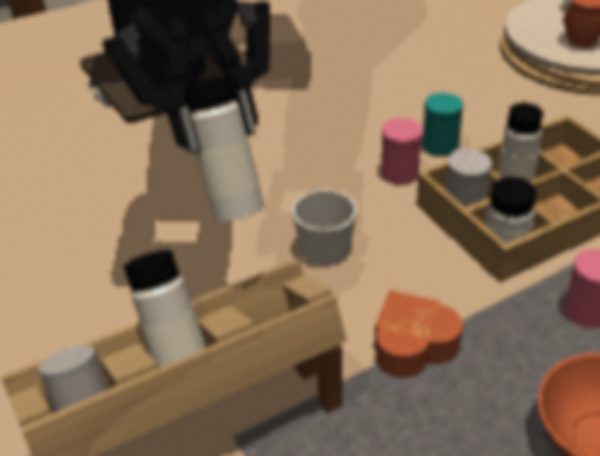

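The jar is out, held at about (225,150) in the crop, and the other objects are undisturbed. Carrying it over while righting it.

Call:
play_rows([
  {"offset": [-0.004, -0.03, -0.008], "rot": [0.0008, -0.06, -0.001], "gripper": 0.3},
  {"offset": [-0.008, -0.06, -0.015], "rot": [0.0015, -0.12, -0.002], "gripper": 0.3},
  {"offset": [-0.012, -0.095, -0.022], "rot": [0.002, -0.18, -0.003], "gripper": 0.3},
  {"offset": [-0.016, -0.13, -0.03], "rot": [0.003, -0.24, -0.005], "gripper": 0.3},
  {"offset": [-0.02, -0.165, -0.037], "rot": [0.004, -0.3, -0.006], "gripper": 0.3},
  {"offset": [-0.024, -0.2, -0.042], "rot": [0.005, -0.36, -0.007], "gripper": 0.3},
  {"offset": [-0.026, -0.23, -0.046], "rot": [0.0055, -0.42, -0.008], "gripper": 0.3},
  {"offset": [-0.026, -0.239, -0.046], "rot": [0.0057, -0.443, -0.009], "gripper": 0.3},
])

```text
time_s: 7.3
tcp_pos: [499.7, 94.0, 284.8]
tcp_rot: [-3.136, 0.02, 0.017]
wrist_force: [1.3, -0.6, -0.7]
grip_width: 0.495
```

```bash
python3 -c "
from plan import *
st();go([569.5,322.5,260],RD)"
```

```text
{'time_s': np.float64(7.3), 'joints': array([-0.02, -0.11,  1.93,  0.01,  1.34,  1.57]), 'tcp_pos': array([499.73,  94.  , 284.8 ]), 'tcp_rot': array([-3.14,  0.02,  0.02]), 'wrist_force': array([ 1.28, -0.64, -0.66]), 'grip_width': np.float64(0.5)}
to [569.5 322.5 260. ] offset m [ 0.0672 -0.2292  0.0254] rot [-0.0057  0.011   0.0044]
```

Call:
play_rows([
  {"offset": [0.009, -0.03, 0.003], "rot": [-0.006, 0.011, 0.004], "gripper": 0.3},
  {"offset": [0.018, -0.065, 0.007], "rot": [-0.006, 0.011, 0.004], "gripper": 0.3},
  {"offset": [0.03, -0.1, 0.011], "rot": [-0.006, 0.011, 0.004], "gripper": 0.3},
  {"offset": [0.04, -0.138, 0.015], "rot": [-0.006, 0.011, 0.004], "gripper": 0.3},
  {"offset": [0.051, -0.175, 0.02], "rot": [-0.006, 0.011, 0.004], "gripper": 0.3},
  {"offset": [0.06, -0.205, 0.023], "rot": [-0.006, 0.011, 0.004], "gripper": 0.3},
  {"offset": [0.067, -0.229, 0.025], "rot": [-0.006, 0.011, 0.004], "gripper": 0.3},
  {"offset": [0.067, -0.229, 0.025], "rot": [-0.006, 0.011, 0.004], "gripper": 0.3},
])

```text
time_s: 7.97
tcp_pos: [570.7, 321.5, 257.6]
tcp_rot: [3.14, -0.027, 0.0]
wrist_force: [0.5, -0.9, -1.1]
grip_width: 0.496
```

```bash
python3 -c "
from plan import *
st();go([569.5,322.5,110],RD)
from h import *
f=grab_frame('top');g=grab_frame('scene')
A=cv2.resize(f['image'][150:260,90:240],(600,440),interpolation=2)
B=cv2.resize(g['image'][70:220,240:390],(200,200))
im=cv2.resize(g['image'],None,fx=3,fy=3,interpolation=2)
tc=monitor.get_obs()['tcp_pos']
for z in(tc[2]-70,tc[2]+42,10):
  P=[(proj(g,[tc[0]+22*np.cos(t),tc[1]+22*np.sin(t),z])*3+1).astype(int) for t in np.arange(0,6.3,.2)]
  cv2.polylines(im,[np.array(P)],False,(255,0,0),1)
cv2.imwrite('pics/c4.png',im[60:660,680:1280][:,:,::-1])"
```

```text
{'time_s': np.float64(7.97), 'joints': array([ 0.36,  0.23,  1.61, -0.  ,  1.3 ,  1.95]), 'tcp_pos': array([570.74, 321.48, 257.6 ]), 'tcp_rot': array([ 3.14, -0.03,  0.  ]), 'wrist_force': array([ 0.48, -0.91, -1.09]), 'grip_width': np.float64(0.5)}
to [569.5 322.5 110. ] offset m [-0.0013 -0.0013  0.1476] rot [ 0.0019 -0.0003 -0.0003]
```

View pics/c4.png

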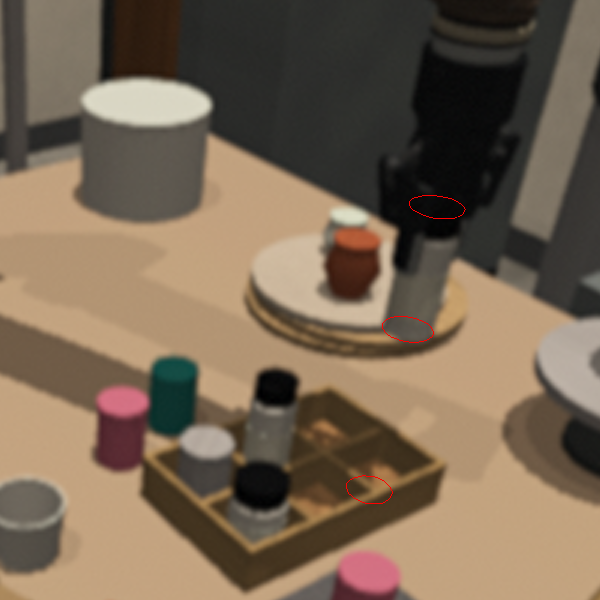

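Run:
```python
from h import *
g=grab_frame('scene');t=grab_frame('top')
def W(c,y,q,z): 
    R=np.array([[np.cos(y),-np.sin(y)],[np.sin(y),np.cos(y)]]);return np.r_[np.array(c)+R@q,z]
Q=[(81,120),(-81,120),(81,-120)]
S=[((u+680)/3,(v+60)/3) for u,v in[(443,463),(328,392),(250,550)]]
T=[((u+480)/5,(v+820)/5) for u,v in[(68,52),(52,383),(570,48),(572,388)]];QT=[(81,120),(-81,120),(81,-120),(-81,-120)]
from scipy.optimize import least_squares
def r(p): return np.concatenate([proj(g,W(p[:2],p[2]/1000,q,50))-s for q,s in zip(Q,S)]+[proj(t,W(p[:2],p[2]/1000,q,50))-s for q,s in zip(QT,T)])
s=least_squares(r,[528,244,-17]);print(s.x,s.fun.round(1).reshape(-1,2).tolist())
for q in[(39,78),(-39,78)]: print(W(s.x[:2],s.x[2]/1000,q,10))
```

```text
[529.3086215  244.79715533 -19.46310258] [[-0.3, -0.0], [-0.9, -3.1], [-1.4, 0.6], [0.6, -0.9], [0.2, 0.3], [-0.3, -0.4], [-1.7, -1.2]]
[569.81926105 322.02336904  10.        ]
[491.83403427 323.54139519  10.        ]
```

The joint fit over both cameras puts the cell centre at (569.8, 322.0), within 1 mm of the target. Lowering.

Call:
play_rows([
  {"offset": [-0.001, -0.001, 0.025], "rot": [0.002, 0, 0], "gripper": 0.3},
  {"offset": [-0.001, -0.001, 0.05], "rot": [0.002, 0, 0], "gripper": 0.3},
  {"offset": [-0.001, -0.001, 0.08], "rot": [0.002, 0, 0], "gripper": 0.3},
  {"offset": [-0.001, -0.001, 0.105], "rot": [0.002, 0, 0], "gripper": 0.3},
  {"offset": [-0.001, -0.001, 0.13], "rot": [0.002, 0, 0], "gripper": 0.3},
  {"offset": [-0.001, -0.001, 0.15], "rot": [0.002, 0, 0], "gripper": 0.3},
  {"offset": [-0.001, -0.001, 0.16], "rot": [0.002, 0, 0], "gripper": 0.3},
  {"offset": [-0.001, -0.001, 0.165], "rot": [0.002, 0, 0], "gripper": 0.3},
])

```text
time_s: 8.83
tcp_pos: [569.7, 317.1, 94.3]
tcp_rot: [3.14, -0.035, 0.001]
wrist_force: [-0.1, -0.2, -2.0]
grip_width: 0.496
```

Call:
play_rows([
  {"offset": [0, 0, 0.002], "rot": [0, 0, 0], "gripper": 0.3},
  {"offset": [0, 0, 0.004], "rot": [0, 0, 0], "gripper": 0.3},
  {"offset": [0, 0, 0.006], "rot": [0, 0, 0], "gripper": 0.3},
  {"offset": [0, 0, 0.008], "rot": [0, 0, 0], "gripper": 0.3},
  {"offset": [0, 0, 0.009], "rot": [0, 0, 0], "gripper": 0.3},
  {"offset": [0, 0, 0.009], "rot": [0, 0, 0], "gripper": 0.3},
])

```text
time_s: 9.33
tcp_pos: [570.9, 318.9, 87.7]
tcp_rot: [-3.141, 0.032, -0.008]
wrist_force: [0.7, 1.0, -3.0]
grip_width: 0.494
```

Call:
play_rows([
  {"offset": [0, -0.002, 0.0], "rot": [0, 0, 0], "gripper": 0.3},
  {"offset": [0, -0.002, 0.001], "rot": [0, 0, 0], "gripper": 0.3},
  {"offset": [0, -0.002, 0.002], "rot": [0, 0, 0], "gripper": 0.3},
  {"offset": [0, -0.002, 0.003], "rot": [0, 0, 0], "gripper": 0.3},
  {"offset": [0, -0.002, 0.003], "rot": [0, 0, 0], "gripper": 0.3},
])

```text
time_s: 9.75
tcp_pos: [570.6, 320.8, 84.0]
tcp_rot: [3.141, -0.032, 0.006]
wrist_force: [-0.1, -0.2, -1.6]
grip_width: 0.495
```

```bash
python3 -c "
from plan import *
st();go([569.5,322.5,80],RD)"
```

```text
{'time_s': np.float64(9.75), 'joints': array([ 0.36,  0.4 ,  1.73, -0.  ,  1.  ,  1.95]), 'tcp_pos': array([570.61, 320.78,  83.98]), 'tcp_rot': array([ 3.14, -0.03,  0.01]), 'wrist_force': array([-0.11, -0.17, -1.57]), 'grip_width': np.float64(0.49)}
to [569.5 322.5  80. ] offset m [-0.0012 -0.0017  0.004 ] rot [ 0.0003 -0.0038 -0.0036]
```

Call:
play_rows([
  {"offset": [0, 0, 0.001], "rot": [0, 0, 0], "gripper": 0.3},
  {"offset": [0, 0, 0.002], "rot": [0, 0, 0], "gripper": 0.3},
  {"offset": [0, 0, 0.003], "rot": [0, 0, 0], "gripper": 0.3},
  {"offset": [0, 0, 0.004], "rot": [0, 0, 0], "gripper": 0.3},
  {"offset": [0, 0, 0.004], "rot": [0, 0, 0], "gripper": 0.3},
])

```text
time_s: 10.17
tcp_pos: [570.8, 320.7, 80.1]
tcp_rot: [3.141, -0.033, 0.006]
wrist_force: [-0.1, -1.2, -1.9]
grip_width: 0.494
```

Call:
play_rows([
  {"offset": [0, 0, 0.001], "rot": [0, 0, 0], "gripper": 0.3},
  {"offset": [0, 0, 0.002], "rot": [0, 0, 0], "gripper": 0.3},
  {"offset": [0, 0, 0.002], "rot": [0, 0, 0], "gripper": 0.3},
])

```text
time_s: 10.42
tcp_pos: [571.3, 320.8, 79.9]
tcp_rot: [3.141, -0.032, 0.007]
wrist_force: [-1.3, -2.2, 5.5]
grip_width: 0.494
```

Contact came at z≈79.9 with +5.5 N, as expected. Releasing and retreating straight up.

Call:
play_rows([
  {"offset": [0, 0, 0], "rot": [0, 0, 0], "gripper": 0.55},
  {"offset": [0, 0, 0], "rot": [0, 0, 0], "gripper": 0.62},
  {"offset": [0, 0, 0], "rot": [0, 0, 0], "gripper": 0.65},
  {"offset": [0, 0, 0], "rot": [0, 0, 0], "gripper": 0.65},
  {"offset": [0, 0, -0.01], "rot": [0, 0, 0], "gripper": 0.65},
  {"offset": [0, 0, -0.03], "rot": [0, 0, 0], "gripper": 0.65},
  {"offset": [0, 0, -0.065], "rot": [0, 0, 0], "gripper": 0.65},
  {"offset": [0, 0, -0.1], "rot": [0, 0, 0], "gripper": 0.65},
])

```text
time_s: 11.08
tcp_pos: [569.4, 320.5, 178.3]
tcp_rot: [3.14, -0.033, 0.002]
wrist_force: [0.9, 0.7, 0.7]
grip_width: 0.652
```

Call:
play_rows([
  {"offset": [0, 0, -0.04], "rot": [0, 0, 0], "gripper": 0.65},
  {"offset": [0, 0, -0.08], "rot": [0, 0, 0], "gripper": 0.65},
  {"offset": [0, 0, -0.1], "rot": [0, 0, 0], "gripper": 0.65},
  {"offset": [0, 0, -0.1], "rot": [0, 0, 0], "gripper": 0.65},
])

```text
time_s: 11.42
tcp_pos: [572.6, 322.0, 287.8]
tcp_rot: [-3.136, 0.032, -0.028]
wrist_force: [-0.2, 0.5, 0.2]
grip_width: 0.648
```

Run:
```python
from plan import *
st();go([500,50,290],RT)
from h import *
f=grab_frame('top');g=grab_frame('scene')
print([(np.round(p["uv"],1).tolist(),round(p["confidence"],2)) for p in place_of('jar_a','scene')])
im=cv2.resize(g['image'],None,fx=4,fy=4,interpolation=2)
for z in(10,98,122):
  P=[(proj(g,[570.5+22*np.cos(t),321+22*np.sin(t),z])*4+1).astype(int) for t in np.arange(0,6.3,.2)]
  cv2.polylines(im,[np.array(P)],False,(255,0,0),1)
cv2.imwrite('pics/c5.png',im[460:900,1040:1520][:,:,::-1])
```

```text
{'time_s': np.float64(11.42), 'joints': array([ 0.36,  0.21,  1.59, -0.  ,  1.33,  1.95]), 'tcp_pos': array([572.64, 322.01, 287.83]), 'tcp_rot': array([-3.14,  0.03, -0.03]), 'wrist_force': array([-0.2 ,  0.48,  0.19]), 'grip_width': np.float64(0.65)}
to [500  50 290] offset m [-0.067   0.2734 -0.0048] rot [-0.0069  0.4186  0.0058]
[([178.3, 257.6], 0.95), ([351.5, 183.6], 0.89), ([332.7, 190.5], 0.39)]
```

View pics/c5.png

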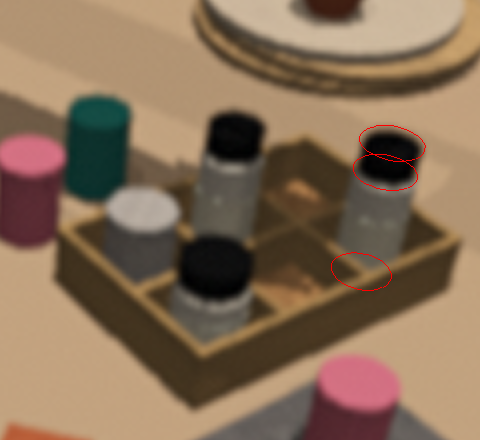

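Jar A stands upright in the intended cell and matches the predicted outline; the stock is undisturbed. Now the second jar.

Call:
play_rows([
  {"offset": [-0.067, 0.273, -0.005], "rot": [-0.007, 0.419, 0.006], "gripper": 0.65},
  {"offset": [-0.067, 0.273, -0.005], "rot": [-0.007, 0.419, 0.006], "gripper": 0.65},
  {"offset": [-0.067, 0.273, -0.005], "rot": [-0.007, 0.419, 0.006], "gripper": 0.65},
  {"offset": [-0.067, 0.273, -0.005], "rot": [-0.007, 0.419, 0.006], "gripper": 0.65},
  {"offset": [-0.067, 0.273, -0.005], "rot": [-0.007, 0.419, 0.006], "gripper": 0.65},
  {"offset": [-0.067, 0.273, -0.005], "rot": [-0.007, 0.419, 0.006], "gripper": 0.65},
  {"offset": [-0.067, 0.273, -0.005], "rot": [-0.007, 0.419, 0.006], "gripper": 0.65},
  {"offset": [-0.067, 0.273, -0.005], "rot": [-0.007, 0.419, 0.006], "gripper": 0.65},
])

```text
time_s: 12.23
tcp_pos: [495.2, 45.1, 280.3]
tcp_rot: [3.059, -0.05, 0.65]
wrist_force: [-0.2, -0.8, -0.3]
grip_width: 0.648
```

```bash
python3 -c "
from plan import *
st();go(J[1]+190*a,RT)"
```

```text
{'time_s': np.float64(12.23), 'joints': array([-0.13, -0.38,  2.18,  0.04,  0.92,  1.46]), 'tcp_pos': array([495.23,  45.08, 280.27]), 'tcp_rot': array([ 3.06, -0.05,  0.65]), 'wrist_force': array([-0.17, -0.8 , -0.26]), 'grip_width': np.float64(0.65)}
to [ 534.3 -234.7  255.1] offset m [0.0334 0.2781 0.0445] rot [ 0.0088  0.0172 -0.003 ]
```

Call:
play_rows([
  {"offset": [0.033, 0.278, 0.044], "rot": [0.009, 0.017, -0.003], "gripper": 0.65},
  {"offset": [0.033, 0.278, 0.044], "rot": [0.009, 0.017, -0.003], "gripper": 0.65},
  {"offset": [0.033, 0.278, 0.044], "rot": [0.009, 0.017, -0.003], "gripper": 0.65},
  {"offset": [0.033, 0.278, 0.044], "rot": [0.009, 0.017, -0.003], "gripper": 0.65},
  {"offset": [0.033, 0.278, 0.044], "rot": [0.009, 0.017, -0.003], "gripper": 0.65},
  {"offset": [0.033, 0.278, 0.044], "rot": [0.009, 0.017, -0.003], "gripper": 0.65},
  {"offset": [0.033, 0.278, 0.044], "rot": [0.009, 0.017, -0.003], "gripper": 0.65},
  {"offset": [0.033, 0.278, 0.044], "rot": [0.009, 0.017, -0.003], "gripper": 0.65},
])

```text
time_s: 12.9
tcp_pos: [537.2, -234.7, 254.6]
tcp_rot: [3.064, -0.043, 0.679]
wrist_force: [-0.5, -0.1, 1.0]
grip_width: 0.647
```

Call:
play_rows([
  {"offset": [0, 0, 0], "rot": [0, 0, 0], "gripper": 0.65},
  {"offset": [0, 0, 0], "rot": [0, 0, 0], "gripper": 0.65},
])

```text
time_s: 13.07
tcp_pos: [537.2, -229.1, 255.8]
tcp_rot: [3.066, -0.034, 0.681]
wrist_force: [-0.3, -0.1, 1.0]
grip_width: 0.652
```

```bash
python3 -c "
from plan import *
st();go(J[1]+70*a,RT)"
```

```text
{'time_s': np.float64(13.07), 'joints': array([-0.69, -0.12,  2.02,  0.34,  0.91,  0.74]), 'tcp_pos': array([ 537.17, -229.05,  255.79]), 'tcp_rot': array([ 3.07, -0.03,  0.68]), 'wrist_force': array([-0.28, -0.09,  1.  ]), 'grip_width': np.float64(0.65)}
to [ 585.  -236.1  146.3] offset m [-0.0028  0.0065  0.1195] rot [-0.0066 -0.0007  0.004 ]
```

Call:
play_rows([
  {"offset": [0, 0, 0], "rot": [0, 0, 0], "gripper": 0.65},
  {"offset": [0, 0, 0], "rot": [0, 0, 0], "gripper": 0.65},
  {"offset": [0, 0, 0], "rot": [0, 0, 0], "gripper": 0.65},
  {"offset": [0, 0, 0], "rot": [0, 0, 0], "gripper": 0.65},
])

```text
time_s: 13.4
tcp_pos: [537.8, -229.1, 258.3]
tcp_rot: [3.062, -0.031, 0.686]
wrist_force: [-0.8, -0.8, -0.1]
grip_width: 0.65
```

```bash
python3 -c "
from plan import *
st();go(J[1]+70*a,RT)"
```

```text
{'time_s': np.float64(13.4), 'joints': array([-0.69, -0.12,  2.02,  0.34,  0.91,  0.74]), 'tcp_pos': array([ 537.82, -229.1 ,  258.34]), 'tcp_rot': array([ 3.06, -0.03,  0.69]), 'wrist_force': array([-0.79, -0.78, -0.08]), 'grip_width': np.float64(0.65)}
to [ 585.  -236.1  146.3] offset m [-0.005   0.0061  0.1215] rot [-0.0041 -0.0044  0.0064]
```

Call:
play_rows([
  {"offset": [-0.004, 0.006, 0.01], "rot": [-0.004, -0.003, 0.005], "gripper": 0.65},
  {"offset": [-0.004, 0.006, 0.03], "rot": [-0.004, -0.003, 0.005], "gripper": 0.65},
  {"offset": [-0.004, 0.006, 0.045], "rot": [-0.004, -0.003, 0.005], "gripper": 0.65},
  {"offset": [-0.004, 0.006, 0.055], "rot": [-0.004, -0.003, 0.005], "gripper": 0.65},
  {"offset": [-0.004, 0.006, 0.055], "rot": [-0.004, -0.003, 0.005], "gripper": 0.65},
  {"offset": [-0.004, 0.006, 0.055], "rot": [-0.004, -0.003, 0.005], "gripper": 0.65},
])

```text
time_s: 13.9
tcp_pos: [557.2, -236.3, 205.7]
tcp_rot: [3.062, -0.043, 0.678]
wrist_force: [-0.2, -0.5, 0.5]
grip_width: 0.646
```

```bash
python3 -c "
from plan import *
st();go(J[1]+70*a,RT)"
```

```text
{'time_s': np.float64(13.9), 'joints': array([-0.67, -0.02,  2.02,  0.36,  0.81,  0.72]), 'tcp_pos': array([ 557.17, -236.27,  205.67]), 'tcp_rot': array([ 3.06, -0.04,  0.68]), 'wrist_force': array([-0.24, -0.49,  0.46]), 'grip_width': np.float64(0.65)}
to [ 585.  -236.1  146.3] offset m [ 0.0002 -0.0009  0.0655] rot [-0.0008  0.0004 -0.0002]
```

Call:
play_rows([
  {"offset": [0, -0.0005, 0.015], "rot": [0, 0, 0], "gripper": 0.65},
  {"offset": [0, -0.0005, 0.03], "rot": [0, 0, 0], "gripper": 0.65},
  {"offset": [0, -0.0005, 0.045], "rot": [0, 0, 0], "gripper": 0.65},
  {"offset": [0, -0.0005, 0.055], "rot": [0, 0, 0], "gripper": 0.65},
  {"offset": [0, -0.0005, 0.062], "rot": [0, 0, 0], "gripper": 0.65},
  {"offset": [0, -0.0005, 0.065], "rot": [0, 0, 0], "gripper": 0.65},
  {"offset": [0, -0.0005, 0.065], "rot": [0, 0, 0], "gripper": 0.65},
])

```text
time_s: 14.48
tcp_pos: [585.0, -236.7, 147.5]
tcp_rot: [3.061, -0.042, 0.68]
wrist_force: [-0.3, -0.1, -0.2]
grip_width: 0.652
```

```bash
python3 -c "
from plan import *
st();go(J[1]+70*a,RT)"
```

```text
{'time_s': np.float64(14.48), 'joints': array([-0.64,  0.12,  2.01,  0.39,  0.69,  0.7 ]), 'tcp_pos': array([ 584.96, -236.72,  147.52]), 'tcp_rot': array([ 3.06, -0.04,  0.68]), 'wrist_force': array([-0.34, -0.14, -0.19]), 'grip_width': np.float64(0.65)}
to [ 585.  -236.1  146.3] offset m [-0.0005 -0.0006  0.0011] rot [-0.0001 -0.0007  0.0001]
```

Call:
play_rows([
  {"offset": [0, -0.0005, 0.001], "rot": [0, 0, 0], "gripper": 0.3},
  {"offset": [0, -0.0005, 0.001], "rot": [0, 0, 0], "gripper": 0.3},
  {"offset": [0, -0.0005, 0.001], "rot": [0, 0, 0], "gripper": 0.3},
  {"offset": [0, -0.0005, 0.001], "rot": [0, 0, 0], "gripper": 0.3},
  {"offset": [0, -0.0005, 0.001], "rot": [0, 0, 0], "gripper": 0.3},
  {"offset": [0, -0.0005, 0.001], "rot": [0, 0, 0], "gripper": 0.3},
], grip_force=40)

```text
time_s: 14.98
tcp_pos: [585.7, -236.5, 147.8]
tcp_rot: [3.059, -0.042, 0.682]
wrist_force: [-2.3, 1.2, 4.2]
grip_width: 0.496
```

Call:
play_rows([
  {"offset": [0, 0, -0.005], "rot": [0, 0, 0], "gripper": 0.3},
  {"offset": [0, 0, -0.015], "rot": [0, 0, 0], "gripper": 0.3},
  {"offset": [0, 0, -0.03], "rot": [0, 0, 0], "gripper": 0.3},
  {"offset": [0, 0, -0.05], "rot": [0, 0, 0], "gripper": 0.3},
  {"offset": [0, 0, -0.075], "rot": [0, 0, 0], "gripper": 0.3},
  {"offset": [0, 0, -0.1], "rot": [0, 0, 0], "gripper": 0.3},
  {"offset": [0, 0, -0.125], "rot": [0, 0, 0], "gripper": 0.3},
  {"offset": [0, 0, -0.125], "rot": [0, 0, 0], "gripper": 0.3},
], grip_force=60)

```text
time_s: 15.65
tcp_pos: [532.7, -236.0, 265.1]
tcp_rot: [3.053, -0.042, 0.687]
wrist_force: [1.0, -1.2, -1.1]
grip_width: 0.497
```

```bash
python3 -c "
from plan import *
st();go([480,10,300],RD)"
```

```text
{'time_s': np.float64(15.65), 'joints': array([-0.7 , -0.13,  2.02,  0.34,  0.92,  0.74]), 'tcp_pos': array([ 532.68, -236.  ,  265.14]), 'tcp_rot': array([ 3.05, -0.04,  0.69]), 'wrist_force': array([ 0.98, -1.18, -1.09]), 'grip_width': np.float64(0.5)}
to [480  10 300] offset m [-0.0384 -0.2442 -0.0583] rot [ 0.0079 -0.443  -0.0101]
```

Call:
play_rows([
  {"offset": [-0.006, -0.03, -0.012], "rot": [0.001, -0.06, -0.001], "gripper": 0.3},
  {"offset": [-0.012, -0.06, -0.022], "rot": [0.002, -0.12, -0.003], "gripper": 0.3},
  {"offset": [-0.018, -0.095, -0.03], "rot": [0.003, -0.18, -0.004], "gripper": 0.3},
  {"offset": [-0.024, -0.13, -0.038], "rot": [0.004, -0.24, -0.006], "gripper": 0.3},
  {"offset": [-0.029, -0.165, -0.045], "rot": [0.005, -0.3, -0.007], "gripper": 0.3},
  {"offset": [-0.034, -0.2, -0.052], "rot": [0.006, -0.36, -0.008], "gripper": 0.3},
  {"offset": [-0.038, -0.235, -0.058], "rot": [0.0075, -0.42, -0.01], "gripper": 0.3},
  {"offset": [-0.038, -0.244, -0.058], "rot": [0.008, -0.443, -0.01], "gripper": 0.3},
])

```text
time_s: 16.32
tcp_pos: [479.6, 14.8, 295.6]
tcp_rot: [-3.134, 0.019, 0.014]
wrist_force: [-0.3, -0.1, -1.6]
grip_width: 0.491
```

```bash
python3 -c "
from plan import *
st();go([492,323,260],RD)"
```

```text
{'time_s': np.float64(16.32), 'joints': array([-0.18, -0.19,  1.97,  0.01,  1.37,  1.4 ]), 'tcp_pos': array([479.59,  14.83, 295.64]), 'tcp_rot': array([-3.13,  0.02,  0.01]), 'wrist_force': array([-0.29, -0.09, -1.63]), 'grip_width': np.float64(0.49)}
to [492 323 260] offset m [ 0.0091 -0.308   0.0379] rot [-0.0074  0.009   0.0051]
```

Call:
play_rows([
  {"offset": [0.001, -0.03, 0.003], "rot": [-0.007, 0.009, 0.005], "gripper": 0.3},
  {"offset": [0.002, -0.068, 0.007], "rot": [-0.007, 0.009, 0.005], "gripper": 0.3},
  {"offset": [0.003, -0.108, 0.012], "rot": [-0.007, 0.009, 0.005], "gripper": 0.3},
  {"offset": [0.004, -0.148, 0.018], "rot": [-0.007, 0.009, 0.005], "gripper": 0.3},
  {"offset": [0.006, -0.188, 0.024], "rot": [-0.007, 0.009, 0.005], "gripper": 0.3},
  {"offset": [0.008, -0.228, 0.03], "rot": [-0.007, 0.009, 0.005], "gripper": 0.3},
  {"offset": [0.009, -0.265, 0.035], "rot": [-0.007, 0.009, 0.005], "gripper": 0.3},
  {"offset": [0.009, -0.29, 0.038], "rot": [-0.007, 0.009, 0.005], "gripper": 0.3},
])

```text
time_s: 16.98
tcp_pos: [492.9, 303.4, 256.8]
tcp_rot: [3.139, -0.03, -0.0]
wrist_force: [-0.3, -0.5, -0.6]
grip_width: 0.498
```

Call:
play_rows([
  {"offset": [0, -0.014, 0], "rot": [0, 0, 0], "gripper": 0.3},
  {"offset": [0, -0.018, 0], "rot": [0, 0, 0], "gripper": 0.3},
  {"offset": [0, -0.018, 0], "rot": [0, 0, 0], "gripper": 0.3},
  {"offset": [0, -0.018, 0], "rot": [0, 0, 0], "gripper": 0.3},
])

```text
time_s: 17.32
tcp_pos: [494.4, 317.6, 259.6]
tcp_rot: [3.139, -0.035, 0.005]
wrist_force: [0.9, -0.2, -0.8]
grip_width: 0.495
```

```bash
python3 -c "
from plan import *
st();go([492,323,95],RD)"
```

```text
{'time_s': np.float64(17.32), 'joints': array([ 0.4 ,  0.08,  1.78, -0.  ,  1.28,  1.99]), 'tcp_pos': array([494.43, 317.62, 259.6 ]), 'tcp_rot': array([ 3.14, -0.03,  0.  ]), 'wrist_force': array([ 0.88, -0.24, -0.83]), 'grip_width': np.float64(0.5)}
to [492 323  95] offset m [-0.003  -0.0058  0.1646] rot [ 0.0026 -0.003  -0.0051]
```

Call:
play_rows([
  {"offset": [-0.003, -0.004, 0.015], "rot": [0.0026, -0.002, -0.004], "gripper": 0.3},
  {"offset": [-0.003, -0.005, 0.04], "rot": [0.0026, -0.002, -0.004], "gripper": 0.3},
  {"offset": [-0.003, -0.005, 0.07], "rot": [0.0026, -0.002, -0.004], "gripper": 0.3},
  {"offset": [-0.003, -0.005, 0.1], "rot": [0.0026, -0.002, -0.004], "gripper": 0.3},
  {"offset": [-0.003, -0.005, 0.125], "rot": [0.0026, -0.002, -0.004], "gripper": 0.3},
  {"offset": [-0.003, -0.005, 0.148], "rot": [0.0026, -0.002, -0.004], "gripper": 0.3},
  {"offset": [-0.003, -0.005, 0.16], "rot": [0.0026, -0.002, -0.004], "gripper": 0.3},
  {"offset": [-0.003, -0.005, 0.165], "rot": [0.0026, -0.002, -0.004], "gripper": 0.3},
])

```text
time_s: 17.98
tcp_pos: [491.0, 321.6, 92.8]
tcp_rot: [3.141, -0.03, -0.003]
wrist_force: [-1.3, 0.5, -1.3]
grip_width: 0.492
```

Call:
play_rows([
  {"offset": [0, 0, 0.001], "rot": [0, 0, 0], "gripper": 0.3},
  {"offset": [0, 0, 0.003], "rot": [0, 0, 0], "gripper": 0.3},
  {"offset": [0, 0, 0.005], "rot": [0, 0, 0], "gripper": 0.3},
  {"offset": [0, 0, 0.007], "rot": [0, 0, 0], "gripper": 0.3},
  {"offset": [0, 0, 0.008], "rot": [0, 0, 0], "gripper": 0.3},
  {"offset": [0, 0, 0.008], "rot": [0, 0, 0], "gripper": 0.3},
])

```text
time_s: 18.48
tcp_pos: [492.0, 323.8, 87.4]
tcp_rot: [-3.14, 0.027, -0.003]
wrist_force: [-0.4, -0.6, -1.5]
grip_width: 0.492
```

Call:
play_rows([
  {"offset": [0, 0, 0.001], "rot": [0, 0, 0], "gripper": 0.3},
  {"offset": [0, 0, 0.002], "rot": [0, 0, 0], "gripper": 0.3},
  {"offset": [0, 0, 0.003], "rot": [0, 0, 0], "gripper": 0.3},
  {"offset": [0, 0, 0.004], "rot": [0, 0, 0], "gripper": 0.3},
  {"offset": [0, 0, 0.005], "rot": [0, 0, 0], "gripper": 0.3},
  {"offset": [0, 0, 0.005], "rot": [0, 0, 0], "gripper": 0.3},
])

```text
time_s: 18.98
tcp_pos: [491.6, 323.6, 81.6]
tcp_rot: [-3.141, 0.027, -0.001]
wrist_force: [-0.1, 0.6, -0.3]
grip_width: 0.494
```

Call:
play_rows([
  {"offset": [0, 0, 0.001], "rot": [0, 0, 0], "gripper": 0.3},
  {"offset": [0, 0, 0.002], "rot": [0, 0, 0], "gripper": 0.3},
  {"offset": [0, 0, 0.002], "rot": [0, 0, 0], "gripper": 0.3},
])

```text
time_s: 19.23
tcp_pos: [492.3, 323.7, 81.1]
tcp_rot: [-3.141, 0.027, -0.003]
wrist_force: [-1.7, -1.8, 4.6]
grip_width: 0.496
```

Contact at z≈81. Releasing and retreating.

Call:
play_rows([
  {"offset": [0, 0, 0], "rot": [0, 0, 0], "gripper": 0.55},
  {"offset": [0, 0, 0], "rot": [0, 0, 0], "gripper": 0.62},
  {"offset": [0, 0, 0], "rot": [0, 0, 0], "gripper": 0.64},
  {"offset": [0, 0, 0], "rot": [0, 0, 0], "gripper": 0.64},
  {"offset": [0, 0, -0.01], "rot": [0, 0, 0], "gripper": 0.64},
  {"offset": [0, 0, -0.03], "rot": [0, 0, 0], "gripper": 0.64},
  {"offset": [0, 0, -0.065], "rot": [0, 0, 0], "gripper": 0.64},
  {"offset": [0, 0, -0.1], "rot": [0, 0, 0], "gripper": 0.64},
])

```text
time_s: 19.9
tcp_pos: [490.5, 322.9, 179.8]
tcp_rot: [3.141, -0.027, -0.004]
wrist_force: [1.3, 0.1, -0.3]
grip_width: 0.641
```

Call:
play_rows([
  {"offset": [0, 0, -0.04], "rot": [0, 0, 0], "gripper": 0.64},
  {"offset": [0, 0, -0.08], "rot": [0, 0, 0], "gripper": 0.64},
  {"offset": [0, 0, -0.12], "rot": [0, 0, 0], "gripper": 0.64},
  {"offset": [0, 0.04, -0.12], "rot": [0, 0, 0], "gripper": 0.64},
  {"offset": [0, 0.08, -0.12], "rot": [0, 0, 0], "gripper": 0.64},
  {"offset": [0, 0.12, -0.12], "rot": [0, 0, 0], "gripper": 0.64},
  {"offset": [0, 0.16, -0.12], "rot": [0, 0, 0], "gripper": 0.64},
  {"offset": [0, 0.2, -0.12], "rot": [0, 0, 0], "gripper": 0.64},
])

```text
time_s: 20.57
tcp_pos: [487.3, 121.9, 300.3]
tcp_rot: [-3.141, 0.026, -0.003]
wrist_force: [1.6, -0.8, 0.6]
grip_width: 0.641
```

Run:
```python
from plan import *
st()
from h import *
g=grab_frame('scene');f=grab_frame('top')
for c in('scene','top'):
  for t in('short_tin','tub','heart','jar_a'): print(c,t,[(np.round(p["uv"],1).tolist(),round(p["confidence"],2)) for p in place_of(t,c)])
im=cv2.resize(g['image'],None,fx=2,fy=2,interpolation=2)
for b in((570.5,321),(492,323.5)):
 for z in(98,122):
  P=[(proj(g,[b[0]+22*np.cos(t),b[1]+22*np.sin(t),z])*2+.5).astype(int) for t in np.arange(0,6.3,.2)]
  cv2.polylines(im,[np.array(P)],False,(255,0,0),1)
cv2.imwrite('pics/c6.png',im[160:680,160:860][:,:,::-1])
```

```text
{'time_s': np.float64(20.57), 'joints': array([ 0.04, -0.14,  1.93,  0.  ,  1.36,  1.63]), 'tcp_pos': array([487.32, 121.88, 300.28]), 'tcp_rot': array([-3.14,  0.03, -0.  ]), 'wrist_force': array([ 1.57, -0.77,  0.57]), 'grip_width': np.float64(0.64)}
scene short_tin [([137.7, 277.4], 0.6)]
scene tub [([230.7, 207.3], 0.63)]
scene heart [([272.0, 244.9], 0.6)]
scene jar_a [([333.8, 168.2], 0.74), ([351.9, 184.3], 0.61)]
top short_tin [([400.3, 166.3], 0.61)]
top tub [([264.0, 234.7], 0.89)]
top heart [([261.6, 167.3], 0.7)]
top jar_a []
```

View pics/c6.png

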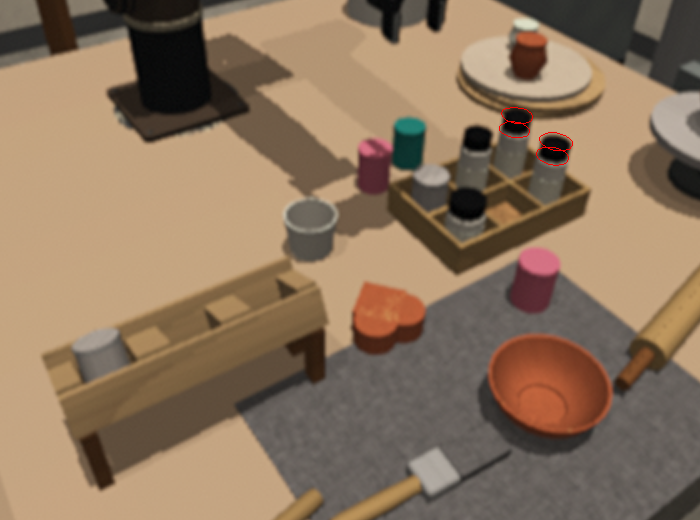

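Both jars stand upright in their cells with the caps on the predicted rings, at about (516,120) and (553,150). The tin, tub, heart and stock have not moved, and the gripper is clear. Handing in.

```bash
python3 -c "
from station import ctrl
print(ctrl.job_done())"
```

```text
the job is handed in; nothing more can be done
None
```

Both tall jars are out of the rack and stand upright in two separate empty cells of the crate. I handed the job in at about 20.6 s; the hand-in returns no verdict.

- **Placement:** Each jar was lowered about 1 mm per row until the wrist force showed light contact (about 5 N), then released. The tool positions at release put jar A about 2 mm and jar B about 1 mm from their cell centres. In the last picture both caps lie on the predicted upright outlines.
- **Everything else:** The short tin, tub, heart and crate stock look unmoved in the last picture. The networks' detections of the tin and heart are within about 4 pixels of the start.
- **One problem:** On the first approach to jar A the gripper met something about 10 to 15 mm before the planned depth, most likely its palm on the cap. The wrist force reached about 57 N, under the 120 N limit. I could not measure how that force was shared, so the 40 N limit on the gripper's body may have been passed. I backed off, confirmed the jars had not moved, and gripped both jars about 10 mm higher with no further unexpected contact.
- **Disagreements:** The crate network's centre was about 10 mm off in y from my rim and liner measurements, so I did not use it. The final jar detection in the top view found nothing, so the last jar check rests on the scene camera alone.

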